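# Pack the optics-bench kit tray

### The job

Pack the kit tray: stand the untaped steel post on the green insert, lay the untaped brass collar on the yellow insert, the flange bearing on the orange one and the blue mounting base on the blue one, each right way up, lying flat on its insert and centred there. The post and the collar marked with red tape are worn: leave them where they are, undisturbed.

Things in the scene. Friction and masses are not known exactly. Their poses are not given: they have to be found in the camera images.
- post: Good pedestal post to be packed: bright bare steel, no tape, standing upright. Foot 32 mm diameter and 6 mm high, above it a shaft 25 mm in diameter up to 55 mm; small dark hole in the top. About 180 g. Origin at the centre of its underside, z up along the shaft.
- collar: Good shaft collar to be packed: plain brass ring without tape, lying flat; 40 mm outside diameter, 20 mm bore, 20 mm high, with a thin dark slit. About 120 g. Origin at the centre of its underside, z up along its axis.
- bearing: Flange bearing to be packed: silver rhombic plate 72 mm long (x), 44 mm wide (y) and 5 mm thick, lying flat, with a round housing 38 mm in diameter on its middle that rises to 26 mm and has a dark bore drawn on top. About 150 g. Best held across the housing (any direction), with the fingertips above the plate. Origin at the centre of the underside; z up, x along the length.
- base: Mounting base to be packed: blue bar 75 mm long (x), 25 mm wide (y), 16 mm high, lying flat, with a steel screw head 14 mm in diameter standing 8 mm up from its middle (total 24 mm). About 90 g. Origin at the centre of the underside; z up, x along the length.
- post_red: Worn pedestal post, to be left alone: same size and steel as the good one (55 mm high, foot 32 mm) but with a red tape band and a red top. Origin at the centre of its underside, z up.
- collar_red: Worn shaft collar, to be left alone: same brass ring as the good one (40 mm outside, 20 mm high) but with red tape patches on its rim. Origin at the centre of its underside, z up.
- insert_post: Green floor insert of the tray compartment for the post, with a plain white disc as its picture. Fixed, 100 x 100 x 4 mm; origin at the centre of its underside, 5 mm above the table; the part stands on its top, 4 mm above the origin; z up, x and y along the tray's sides. The four inserts lie centred in the 2 x 2 compartments of one fixed grey tray, centres 115 mm apart; which is where changes.
- insert_collar: Yellow floor insert of the tray compartment for the collar, with a dark ring as its picture. Fixed, 100 x 100 x 4 mm; origin at the centre of its underside, 5 mm above the table; the part stands on its top, 4 mm above the origin; z up, x and y along the tray's sides. Tray compartment 110 x 110 mm inside; walls and dividers 5 mm thick, tops 13 mm above the insert's top.
- insert_bearing: Orange floor insert of the tray compartment for the flange bearing, with a white rhombic outline (long side along x) with a dark dot as its picture. Fixed, 100 x 100 x 4 mm; origin at the centre of its underside, 5 mm above the table; the part stands on its top, 4 mm above the origin; z up, x and y along the tray's sides. Tray compartment 110 x 110 mm inside; walls and dividers 5 mm thick, tops 13 mm above the insert's top.
- insert_base: Blue floor insert of the tray compartment for the mounting base, with a white bar (long side along x) as its picture. Fixed, 100 x 100 x 4 mm; origin at the centre of its underside, 5 mm above the table; the part stands on its top, 4 mm above the origin; z up, x and y along the tray's sides. Tray compartment 110 x 110 mm inside; walls and dividers 5 mm thick, tops 13 mm above the insert's top.
Mind the look-alikes: they are no part of the job. Leave any pink or turquoise look-alike of the post alone. Leave any purple look-alike of the bearing alone.

How it is judged:
At the end, for the whole second after the job is handed in: Post on green, collar on yellow, bearing on orange, base on blue: each within 15 mm of the insert's centre, resting on it (origin 1 to 8 mm above the insert's), within 0.12 rad of upright, at rest, released; both red-taped parts upright (0.12 rad) and within 15 mm of their starts (horizontal distance between post and insert_post below 0.015 m and z of post in the frame of insert_post between 0.001 and 0.008 m and angle between each of post, collar, bearing, base, post_red, collar_red's own z axis and vertical below 0.12 rad and linear speed of each of post, collar, bearing, base below 0.02 m/s and angular speed of each of post, collar, bearing, base below 0.2 rad/s and horizontal distance between collar and insert_collar below 0.015 m and z of collar in the frame of insert_collar between 0.001 and 0.008 m and horizontal distance between bearing and insert_bearing below 0.015 m and z of bearing in the frame of insert_bearing between 0.001 and 0.008 m and horizontal distance between base and insert_base below 0.015 m and z of base in the frame of insert_base between 0.001 and 0.008 m and distance of each of post_red, collar_red from where it was at the start of the episode below 0.015 m); the robot touches nothing.
It fails at once if the red-taped post was moved by more than 15 mm (distance of post_red from where it was at the start of the episode above 0.015 m).
It fails at once if the red-taped collar was moved by more than 15 mm (distance of collar_red from where it was at the start of the episode above 0.015 m).
It also fails if it takes over 115 s, if anything falls off the work surface, if the arm or the gripper's body presses on something with over 40 N, if the wrist force passes 120 N, or if a joint passes its speed limit or range.

### The arm

A 6-joint arm with a two-finger parallel gripper is mounted at the origin on the work surface. World frame = base frame: x ahead of the robot, y to its left, z up, the work surface at z = 0. Lengths are in m, angles in rad, forces in N, time in s.
With the tool pointing down it reaches from about 0.35 to 1 m from the base axis. Payload 7.1 kg.
Tool frame: the origin (TCP) lies at the centre of the arm's flange, where the gripper is bolted on; the fingertips stand 173 mm ahead of it and the grasp point (between the pads) lies 155 mm ahead of it; z points along the fingers, y is the direction in which the jaws open and shut (so a half turn about z gives the same grasp; the last joint's range is limited). The gripper opens to 85 mm and grips with 20 to 120 N. Pads are 22 mm wide; open, the fingers measure 114 mm over their backs; the gripper's body (76 mm by 85 mm) begins 54 mm behind the grasp point. The pads swing forward as they close: fully open they stand 13 mm farther back than shut.
Start: joints at [1.164, 0.423, 1.63, -0, 1.089, -0.019], TCP at [0.236, 0.579, 0.405] pointing down, gripper open.
Joint ranges: [-3, 3], [-0.9, 2.11], [0.09, 2.58], [-1.31, 4.45], [0.11, 2.69], [-2.54, 2.54]. Speed limits (rad/s): [2.39, 2.39, 3.01, 3.14, 3.14, 3.14].

### API

Orientations are given as a rotation vector (axis times angle).
In Python, from bench import r, cams gives the robot as it stands. Calls block until the motion is done:
- r.movep(position, orientation): joint-space move of the TCP to a pose.
- r.servo_line(position, max_speed=0.15, frame=None): straight line of the TCP; frame=None keeps the orientation; max_speed is the mean speed in m/s.
- r.set_joints(angles): joint-space move.
- r.grip(opening): finger opening in m; the grip force is fixed at half the most; returns when the fingers have stopped.
- r.dwell(seconds).
- r.inverse_kinematics(position, orientation): joint angles nearest the present ones, or None.
- cams.snapshot(name): name is "side" or "top"; returns a dict with "img" (480x640x3 uint8, red, green, blue), "fx", "fy", "cx", "cy" (pixels), "T" (4x4, takes a point from camera to world coordinates). Camera axes: x right, y up, looking along -z (the intrinsics and any distortion apply to the point x, -y, -z); pixel columns grow to the right and rows downward; lengths in m; the calibration is good to about 2 mm. A picture is of the moment at which its call begins. There is no depth.
A pose or a line that the arm cannot do raises r.MotionError and nothing moves.
- r.close_job(): hands the job in, once; it reports no verdict.
Readings, each from a call of its own:
- r.read_time_s(): time.
- r.read_joints(): joint angles.
- r.read_joint_vel(): joint speeds.
- r.read_joint_torque(): joint torques, N m.
- r.read_ee_pos(): TCP position.
- r.read_ee_rot(): TCP orientation.
- r.read_contact_force(): force on the tool from outside, world axes, zero at the start.
- r.read_wrist_torque(): the same for the moment, N m.
- r.read_finger_gap(): finger opening in m.
Only numpy, scipy, OpenCV 4.12 (cv2) and the standard library are available. Lean on these libraries where they do the work, as an engineer would, in place of code of your own. Each camera call takes 0.05 s, during which the arm holds its last target.

## Working session

There is one attempt and no reset: what is moved stays moved. The work goes in short steps, each a Python script; the robot and the scene stay as the last script left them, time stands still between calls to the robot, and variables do not carry over. Pictures are saved under pics/ and viewed, and the job is handed in when it is done.

```bash
mkdir -p pics; ls; python3 - <<'E'
from bench import r, cams
import cv2,numpy as np
for n in ("top","side"):
    s=cams.snapshot(n); cv2.imwrite(f"pics/{n}0.png",s["img"][:,:,::-1])
    print(n,s["fx"],s["fy"],s["cx"],s["cy"],[k for k in s]); print(np.round(s["T"],4).tolist())
print(r.read_time_s(), r.read_ee_rot(), r.read_finger_gap())
E
```

```text
pics
top 441.8035288943103 441.8035288943103 330.64449867931273 232.76013051537313 ['img', 'fx', 'fy', 'cx', 'cy', 'T']
[[-0.0066, 0.9945, -0.1049, 0.4082], [-0.9998, -0.0048, 0.0173, -0.0374], [0.0167, 0.105, 0.9943, 1.0947], [0.0, 0.0, 0.0, 1.0]]
side 500.3252057660944 500.3252057660944 318.7402524871382 238.13335522672534 ['img', 'fx', 'fy', 'cx', 'cy', 'T']
[[0.9987, 0.0324, -0.0405, 0.4615], [-0.0512, 0.4877, -0.8715, -0.8476], [-0.0084, 0.8724, 0.4887, 0.484], [0.0, 0.0, 0.0, 1.0]]
0.1 [-6.05304336e-01 -3.08239836e+00  2.21346151e-03] 0.0851578752214922
```

View pics/top0.png

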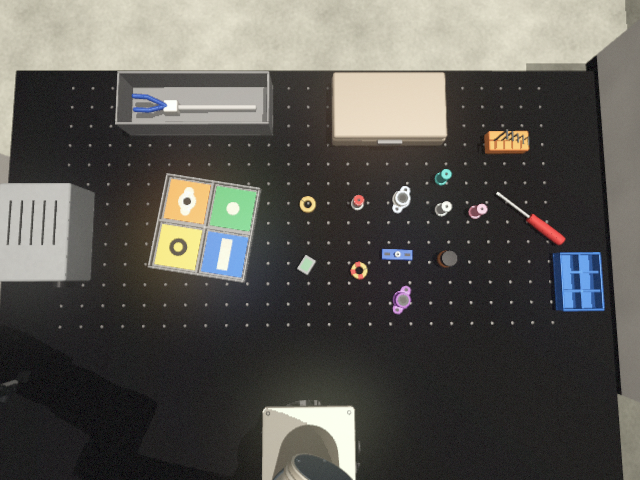

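View pics/side0.png

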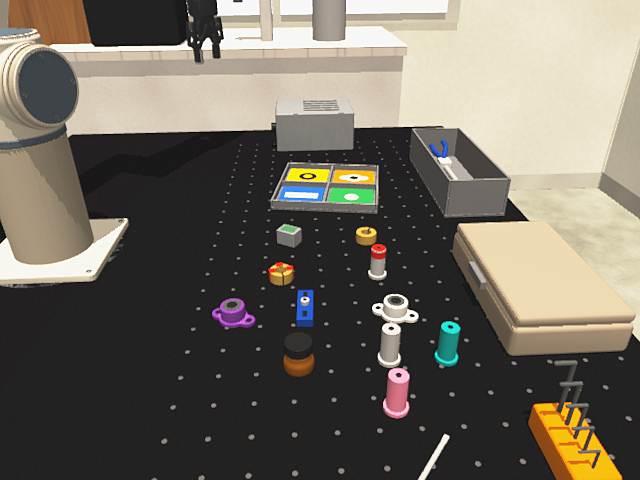

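The top view shows the tray at left (orange, green, yellow, blue inserts) and the parts at x-pixels 300–480. I'll enlarge both views to measure.

```bash
cat > h.py <<'E'
import numpy as np, cv2
from bench import r, cams
from scipy.spatial.transform import Rotation as R
def px2w(s,u,v,z):
    d=s["T"][:3,:3]@np.array([(u-s["cx"])/s["fx"],-(v-s["cy"])/s["fy"],-1.0]); o=s["T"][:3,3]
    return o+d*(z-o[2])/d[2]
def w2px(s,p):
    q=s["T"][:3,:3].T@(np.asarray(p)-s["T"][:3,3]); return (s["cx"]-s["fx"]*q[0]/q[2], s["cy"]+s["fy"]*q[1]/q[2])
def crop(s,x0,y0,w,h,k,name):
    c=s["img"][y0:y0+h,x0:x0+w,::-1]; c=cv2.resize(c,None,fx=k,fy=k,interpolation=cv2.INTER_CUBIC)
    for i in range(0,w,10):
        cv2.line(c,(i*k,0),(i*k,6 if i%50 else 14),(0,255,255),1)
        if i%20==0: cv2.putText(c,str(x0+i),(i*k,22),0,.35,(0,255,255),1)
    for j in range(0,h,10):
        cv2.line(c,(0,j*k),(6,j*k),(0,255,255),1)
        if j%20==0: cv2.putText(c,str(y0+j),(8,j*k+4),0,.35,(0,255,255),1)
    cv2.imwrite(name,c)
E
python3 - <<'E'
from h import *
s=cams.snapshot("top")
crop(s,290,160,200,150,4,"pics/t1.png")
crop(s,140,165,130,125,4,"pics/t2.png")
s=cams.snapshot("side")
crop(s,200,220,270,200,3,"pics/s1.png")
E
```

```text
(no output)
```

View pics/t1.png

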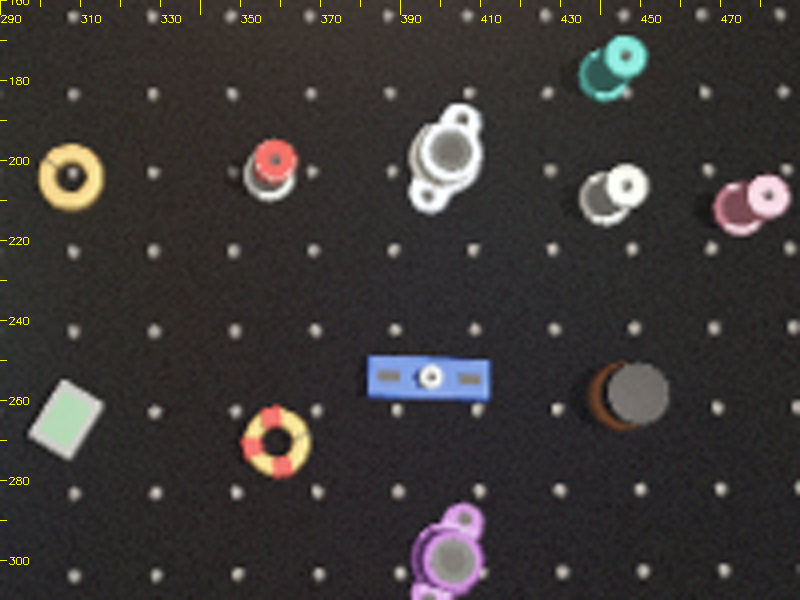

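View pics/t2.png

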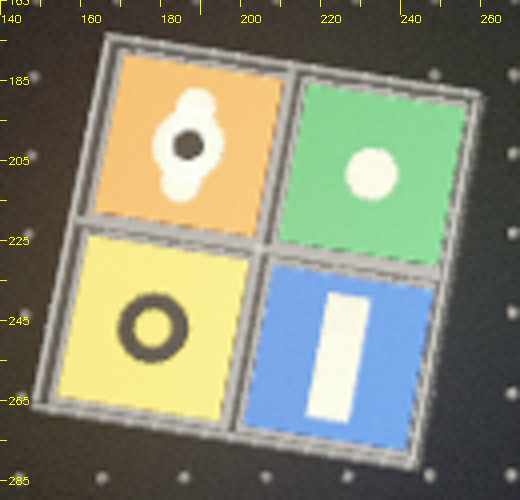

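View pics/s1.png

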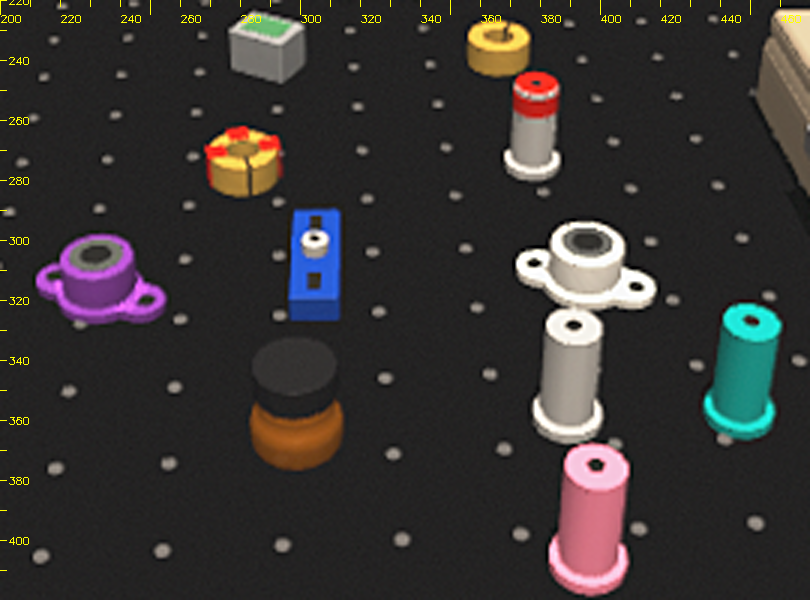

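```bash
python3 - <<'E'
from h import *
s=cams.snapshot("top"); q=cams.snapshot("side")
f=lambda U,V,x0,y0,k:((U+.5)/k-.5+x0,(V+.5)/k-.5+y0)
P={}
for n,U,V,z in [("post",627,186,.055),("collar",71,177,.02),("bearing",451,154,.026),("earA",461,121,.005),("earB",428,196,.005),
 ("base",431,377,.024),("b1",369,356,.016),("b2",489,361,.016),("b3",488,401,.016),("b4",368,397,.016),("post_red",275,160,.055),("collar_red",277,442,.02),("teal",625,56,.055),("pink",768,196,.055),("jar",638,394,.04)]:
    P[n]=px2w(s,*f(U,V,290,160,4),z)
for n,U,V in [("green",372,174),("yellow",153,328),("orange",189,145),("blue",338,357),("o1",196,104),("o2",181,186),("bl1",349,294),("bl2",328,421)]:
    P[n]=px2w(s,*f(U,V,140,165,4),.009)
for n,p in P.items(): print(n,p.round(4),np.round(w2px(q,p),1))
print('side')
for n,U,V,z in [("post",574,326,.055),("collar",499,34,.02),("bearing",587,241,.026),("base",315,240,.024),("post_red",537,84,.055),("collar_red",242,149,.02)]:
    print(n,px2w(q,*f(U,V,200,220,3),z).round(4))
g,y,o,b=[P[k] for k in("green","yellow","orange","blue")]
for a,c in((g,o),(o,y),(y,b),(b,g)): print(np.linalg.norm(a-c), (c-a)[:2])
E
```

```text
post [ 0.5806 -0.3328  0.055 ] [391.4 328.2]
collar [0.5933 0.0007 0.02  ] [366.2 231.4]
bearing [ 0.6057 -0.233   0.026 ] [394.9 300.4]
earA [ 0.6306 -0.2436  0.005 ] [411.4 315. ]
earB [ 0.583  -0.2218  0.005 ] [378.3 307.5]
base [ 0.4687 -0.2179  0.024 ] [305.1 298.9]
b1 [ 0.4823 -0.1815  0.016 ] [313.  289.3]
b2 [ 0.4788 -0.2552  0.016 ] [312.7 317.9]
b3 [ 0.4543 -0.2539  0.016 ] [296.2 318. ]
b4 [ 0.4572 -0.1804  0.016 ] [297.4 289.4]
post_red [ 0.5971 -0.1222  0.055 ] [378.9 247.7]
collar_red [ 0.43  -0.124  0.02 ] [281.  269.1]
teal [ 0.6599 -0.3343  0.055 ] [450.8 326.6]
pink [ 0.5742 -0.4174  0.055 ] [398.7 374.7]
jar [ 0.4569 -0.3394  0.04  ] [298.4 344.1]
green [0.5852 0.1861 0.009 ] [351.6 196.9]
yellow [0.4904 0.3182 0.009 ] [308. 176.]
orange [0.6038 0.2994 0.009 ] [354.1 177.7]
blue [0.472 0.205 0.009] [301.6 195. ]
o1 [0.6296 0.2957 0.009 ] [364.7 178. ]
o2 [0.5782 0.3036 0.009 ] [343.6 177.3]
bl1 [0.5107 0.199  0.009 ] [318.6 195.5]
bl2 [0.4329 0.2104 0.009 ] [284.6 194.5]
side
post [ 0.5801 -0.333   0.055 ]
collar [0.5931 0.0022 0.02  ]
bearing [ 0.6066 -0.2321  0.026 ]
base [ 0.468  -0.2198  0.024 ]
post_red [ 0.5967 -0.1222  0.055 ]
collar_red [ 0.4288 -0.1247  0.02  ]
0.11472724600142126 [0.01860335 0.11320891]
0.11501871254953618 [-0.1134695   0.01881429]
0.11465013071816241 [-0.01840318 -0.11316349]
0.11482869599205277 [ 0.11326933 -0.01885971]
```

Both cameras agree to within 2 mm, and the measured insert spacing (115 mm) and bar size (74×25 mm) match the given values. I'll write the pick and place helper and start with the collar.

```bash
cat >> h.py <<'E'
HI=0.31
def rot(a):
    y=np.array([np.cos(a),np.sin(a),0]); z=np.array([0,0,-1.]); return R.from_matrix(np.c_[np.cross(y,z),y,z]).as_rotvec()
def best(p,adeg):
    c=[]
    j0=np.array(r.read_joints())
    for k in(-180,0,180):
        o=rot(np.radians(adeg+k)); j=r.inverse_kinematics(p,o)
        if j is not None and abs(j[5])<2.5: c.append((np.abs(np.array(j)-j0).max(),k,o))
    return min(c,key=lambda t:t[0])[2]
def pick(x,y,zt,a,opening):
    r.grip(opening)
    o=best([x,y,HI],a); r.movep([x,y,HI],o)
    r.servo_line([x,y,zt+.04],0.2); r.servo_line([x,y,zt],0.08)
    r.grip(0.0); g=r.read_finger_gap(); print("gap",round(g,4),"F",np.round(r.read_contact_force(),1),"t",r.read_time_s())
    return g
def lift(x,y): r.servo_line([x,y,HI],0.2); print("lift gap",round(r.read_finger_gap(),4),"F",np.round(r.read_contact_force(),1))
def place(x,y,zt,a,opening):
    o=best([x,y,HI],a); r.movep([x,y,HI],o)
    r.servo_line([x,y,zt+.03],0.2); r.servo_line([x,y,zt],0.05); r.dwell(.15)
    print("down F",np.round(r.read_contact_force(),1), np.round(r.read_ee_pos(),4))
    r.grip(opening); r.servo_line([x,y,zt+.06],0.12); r.servo_line([x,y,HI],0.3); print("t",r.read_time_s())
E
python3 - <<'E'
from h import *
x,y=.5932,.0014
pick(x,y,.176,-90,.065)
lift(x,y)
E
```

```text
gap 0.0373 F [-0.1  0.3  5.8] t 4.7
lift gap 0.0372 F [-0.1 -0.4 -1.7]
```

```bash
python3 - <<'E'
from h import *
q=cams.snapshot("side"); print(r.read_ee_pos()); crop(q,290,60,200,190,3,"pics/s2.png")
E
```

```text
[0.592506   0.00143022 0.30856436]
```

View pics/s2.png

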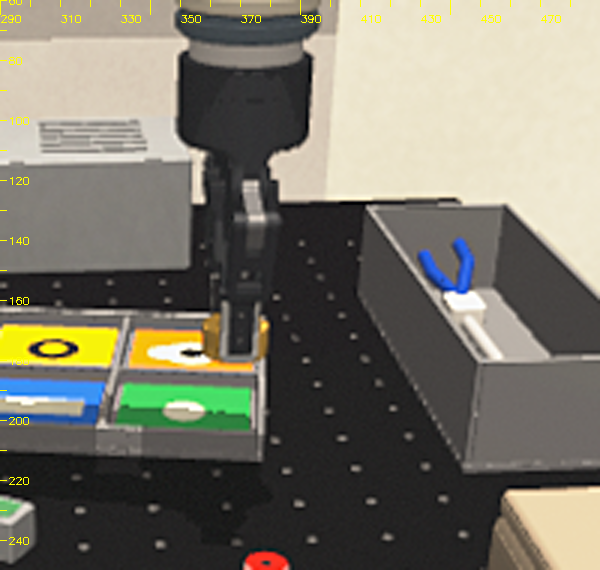

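The collar is held level in the jaws at about pixel (368,170), with the fingertips near its underside. That explains the 5.8 N. I'll place it and use slightly higher grasps from here on.

```bash
python3 - <<'E'
from h import *
place(.4904,.3182,.187,80.7,.058)
x,y=.4684,-.2184
pick(x,y,.178,-2.7,.05)
lift(x,y)
place(.4720,.2050,.1885,80.7,.045)
s=cams.snapshot("top"); crop(s,130,160,140,130,4,"pics/t3.png")
E
```

```text
down F [ 0.9 -0.1 -1.2] [0.4905 0.3183 0.1872]
t 9.6833
gap 0.0237 F [-0.2  0.   5.8] t 13.4833
lift gap 0.0236 F [-0.2 -0.1 -2. ]
down F [-0.5 -0.4 -1.4] [0.472  0.205  0.1885]
t 18.7083
```

View pics/t3.png

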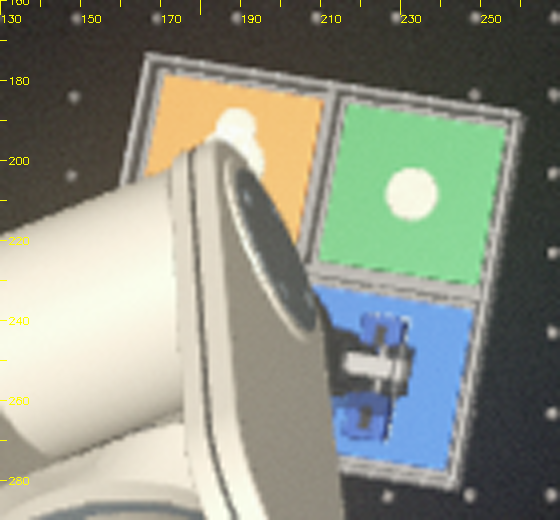

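The base sits on the blue insert, around pixel (225,251), but the arm hides part of the tray. I'll do the bearing and the post next.

```bash
python3 - <<'E'
from h import *
x,y=.6060,-.2327
pick(x,y,.182,65.4,.065)
lift(x,y)
place(.6038,.2994,.1925,80.7,.058)
x,y=.5804,-.3329
pick(x,y,.190,45,.045)
lift(x,y)
q=cams.snapshot("side"); cv2.imwrite("pics/s3.png",q["img"][:,:,::-1])
E
```

```text
gap 0.0356 F [-1.5  1.1  5.1] t 22.375
lift gap 0.0358 F [ 0.2  0.1 -2.9]
down F [-0.1 -0.3 -1.3] [0.6038 0.2994 0.1923]
t 27.9083
gap 0.0239 F [0.7 0.5 1.9] t 31.9667
lift gap 0.0235 F [-0.3 -0.1 -1.7]
```

View pics/s3.png

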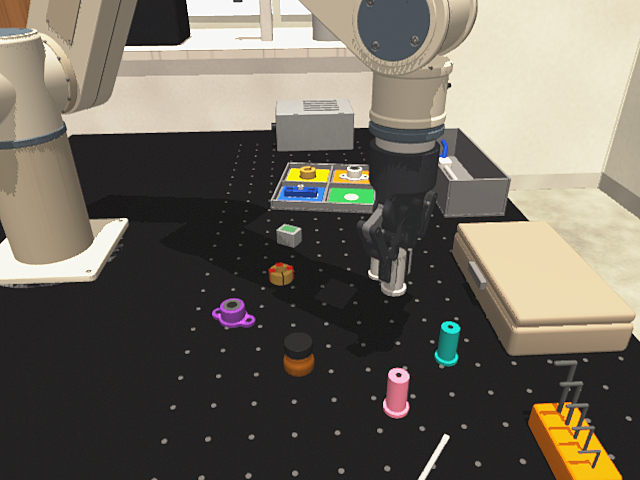

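The post is held upright (foot at about (393,290)). The collar, bearing and base are in the tray. Now I'll place the post.

```bash
python3 - <<'E'
from h import *
place(.5852,.1861,.2005,80.7,.048)
r.movep([.45,-.25,.4],best([.45,-.25,.4],0)); print(r.read_time_s())
s=cams.snapshot("top"); crop(s,140,165,130,125,4,"pics/t4.png"); crop(s,290,160,200,150,4,"pics/t5.png")
q=cams.snapshot("side"); crop(q,250,150,160,140,4,"pics/s4.png")
E
```

```text
down F [-0.7 -0.5 -1.5] [0.5853 0.1861 0.2005]
t 37.425
39.125
```

View pics/t4.png

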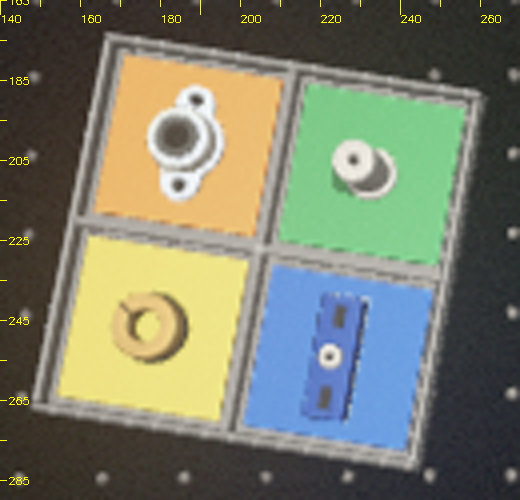

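View pics/s4.png

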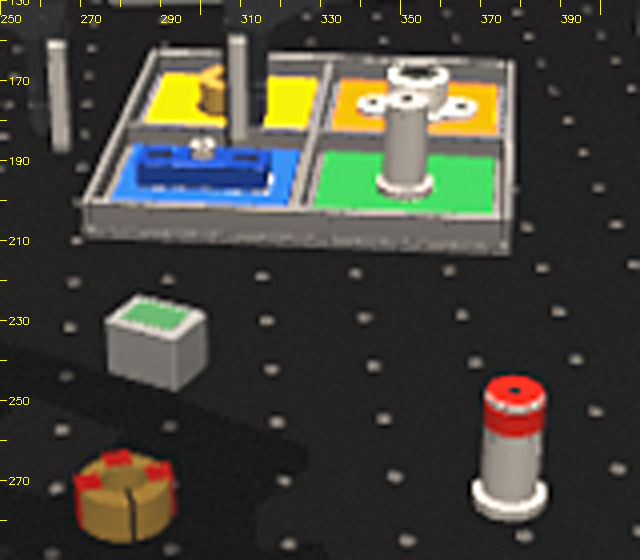

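All four parts look seated and flat, and both red parts stand as before. I'll check the offsets numerically.

```bash
python3 - <<'E'
from h import *
s=cams.snapshot("top"); q=cams.snapshot("side")
f=lambda U,V,x0,y0,k:((U+.5)/k-.5+x0,(V+.5)/k-.5+y0)
for n,U,V,z,g in [("post",354,160,.064,(.5852,.1861)),("collar",149,326,.029,(.4904,.3182)),("bearing",177,138,.035,(.6038,.2994)),("base",329,356,.033,(.472,.205))]:
    print(n,(1e3*(px2w(s,*f(U,V,140,165,4),z)[:2]-g)).round(1))
for n,U,V,z,g in [("post_red",515,390,.055,(.5967,-.1222)),("collar_red",125,480,.02,(.429,-.1245)),("post",406,99,.064,(.5852,.1861)),("base",203,143,.033,(.472,.205))]:
    print(n,(1e3*(px2w(q,*f(U,V,250,150,4),z)[:2]-g)).round(1))
print(r.read_contact_force(), r.read_time_s()); r.close_job()
E
```

```text
post [-0.6 -0.6]
collar [-0.3 -4.2]
bearing [-0.3 -0.8]
base [-0.8  0. ]
post_red [-0.3  1.9]
collar_red [ 0.8 -1.2]
post [-2.3 -0. ]
base [-2.2 -0.3]
[-0.01649593 -0.02865156  0.46760086] 39.325
the job is handed in; nothing more can be done
```

All four good parts are packed on their inserts: collar on yellow, base on blue, bearing on orange and post on green. I handed the job in at about 39 s. No verdict is reported.

- **Offsets from insert centres:** the final pictures put the post, bearing and base within about 2.5 mm, and the collar within about 4 mm. The limit is 15 mm.
- **Seating:** all four look upright and flat in both views. In the side view the raised gripper hid part of the collar, and the post partly hid the bearing.
- **Red-taped parts:** both still stand upright and read within 2 mm of their starting positions, which is about the measurement error.
- **Gripper:** it was open and clear of everything, and the last wrist-force reading was about 0.5 N.
- **Readings that didn't fit exactly:** the finger gap on each part read 1–3 mm below its nominal size. The wrist showed up to 6 N while gripping. Neither caused any visible problem.

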